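# Build the cold sauce nest and take its surface temperature

### The job

Build the cold nest on the grey chill plate from the biggest vessel to the smallest: first set the copper pot in the steel bowl and let go of it, then stand the white beaker in the copper pot. Then take the surface thermometer from its stand and gently hold it upright in the beaker with its brass tip on the red dot, pressed until the sprung tip is about half way in, and finish while still holding it there. Leave the bowl where it stands on the plate and do not disturb the bottles, jar, shaker, spatula and pan.

Things in the scene. Friction and masses are not known exactly. Their poses are not given: they have to be found in the camera images.
- chill_plate: fixed grey square plate, 190 x 190 x 12 thick; origin at the centre of its underside, on the table
- bowl: open steel bowl standing loose on the chill plate, about in its middle; rim 160 outside diameter, underside 128, 45 tall, wall 3, floor 5 thick and flat (about 122 across inside); origin at the centre of its underside, z up
- pot: open round copper pot, loose on the table; 64 outside diameter at the rim (62 at the foot), 42 tall, wall 3, floor 4 thick, inside about 57 across; 0.14 kg; origin at the centre of its underside, z up
- beaker: open round white enamel beaker, loose on the table; 44 outside diameter at the rim (42 at the foot), 75 tall, wall 3, floor 4 thick, inside about 37 across; 0.10 kg; when nested it stands 37 higher than the pot's rim; origin at the centre of its underside, z up
- dot (a point): centre of the red dot (18 diameter) on the inner floor of the beaker, 4 above the beaker's origin, on its axis
- stand: fixed white block, 70 x 70 x 110 tall, with a vertical through hole of 20 diameter in its middle holding the thermometer; origin at the centre of its underside
- probe: surface thermometer, 0.1 kg, hanging upright in the stand. Round blue handle 24 diameter from 6 to 68 above the origin (yellow ring near its top), black collar 34 diameter from 0 to 6 that rests on the stand's top, thin steel stem 7 diameter below, and a brass tip 11 diameter whose end is 96 below the origin when not pressed. Origin: centre of the collar's underside; z up along the handle, away from the tip. Lift it straight up by 100 to clear the stand
- tip_end (a point): centre of the flat end of the brass tip, 96 below probe on its axis when not pressed
- tip (a joint): how far the sprung brass tip is pushed into the thermometer, in m: 0 = fully out, 0.012 = fully in. The spring takes 1 N to start moving and 4 N when fully in (2.5 N half way)
- sauce: bystander: red sauce bottle, upright, 54 dia x 150 tall
- mustard: bystander: yellow mustard bottle, upright, 54 dia x 150 tall
- jar: bystander: amber jar with steel lid, 70 dia x 80 tall
- shaker: bystander: aluminium shaker, 42 dia x 78 tall
- spatula: bystander: spatula lying on the white cutting board
- pan: bystander: empty rectangular steel pan, 260 x 160 x 65 tall
There are look-alikes about, which are no part of the job. Leave any green or purple look-alike of the pot alone.

How it is judged:
By the outcome, as a careful person would: the job done as asked, in the order asked, and still so for the second after the job is handed in, while the arm keeps its last pose, push and grip.
It also fails if it takes over 67 s, if anything falls off the work surface, if the arm or the gripper's body presses on something with over 40 N, if the wrist force passes 120 N, or if a joint passes its speed limit or range.

### The arm

A 6-joint arm with a two-finger parallel gripper is mounted at the origin on the work surface. World frame = base frame: x ahead of the robot, y to its left, z up, the work surface at z = 0. Lengths are in m, angles in rad, forces in N, time in s.
With the tool pointing down it reaches from about 0.3 to 0.775 m from the base axis. Payload 14.6 kg.
Tool frame: the origin (TCP) lies at the very end of the fingers, on their centre line; the grasp point (between the pads) lies bot.hold_point_z behind it (bot.hold_point_z is the distance from the TCP to the grasp point, in m); z points along the fingers, x is the direction in which the jaws open and shut, and the axes are right-handed (so a half turn about z gives the same grasp; the last joint's range is limited). The gripper opens to 85 mm and grips with 20 to 120 N. Pads are 22 mm wide; open, the fingers measure 114 mm over their backs; the gripper's body (76 mm by 85 mm) begins 54 mm behind the grasp point. The pads swing forward as they close: fully open they stand 13 mm farther back than shut.
Start: joints at [1.114, 0.3, 1.521, -0, 1.321, -0.067], TCP at [0.209, 0.509, 0.231] pointing down, gripper open.
Joint ranges: [-3.03, 3.03], [-0.79, 2.21], [0.23, 2.52], [-1.04, 4.18], [0, 3.07], [-2.55, 2.55]. Speed limits (rad/s): [2.22, 2.22, 2.57, 3.14, 3.14, 3.14].

### API

Orientations are given as a 3x3 rotation matrix whose columns are the frame's x, y, z axes.
In Python, from cell import bot, eyes, boxes_of, outline_of, landmark_of gives the robot as it stands.
- The arm moves only by the tool carry_out, never from a script. Its argument "targets" is a list of rows, each a list of 4 numbers: the shift along the tool's x, y, z in units of 25 mm (1.0 is 25 mm), then the turn about the tool's z in units of 5 degrees (1.0 is 5 degrees). In form: [[x, y, z, yaw], ...]. A call has 1 to 5 rows; each row is the pose to reach, as a shift and turn from the pose commanded when the call began, along the tool's axes at that moment; what a row does not reach only later rows make up. A row lasts 1/10 s, in which the tool goes at most 50 mm and 8.59 degrees, less where a joint would pass 70% of its speed; a pose out of reach is approached as far as the arm can. A call with a gripper value outside its range is refused whole. "hand" is the finger opening in mm, from 0 to 85.4, set as the call begins (left out, the last holds). The fingers move at their own pace and stop on an object; "force" is the grip in N (left out, the last holds). Time passes only in rows, so rows that repeat a pose let the fingers close. It gives the time, the measured TCP pose, the force and the opening at its end, in the units of the state.
- bot.sense(): the state, without advancing time (a new reading comes with each control period).
- eyes.grab_frame(name): name is "side" or "top"; returns a dict with "img" (384x512x3 uint8, red, green, blue), "fov_y" (degrees; the focal length in pixels is half the picture's height over the tangent of half this angle, whatever the lens; pixels are square), "cx", "cy" (the principal point, pixels), "dist_coeffs" ([k1, k2, p1, p2, k3] as OpenCV has them; the pictures are not rectified), "world_from_camera" (4x4, takes a point from camera to world coordinates). Camera axes: x right, y up, looking along -z (the intrinsics and any distortion apply to the point x, -y, -z); pixel columns grow to the right and rows downward; lengths in m; the calibration is good to about 2 mm. A picture is of the moment at which its call begins. There is no depth.
- bot.hand_in(): hands the job in, once; it reports no verdict.
Trained networks look in a picture, given as the dict that the camera call returned (one of the last four; its "shot" number tells which), for a name from the list of things; names that differ only in an ending like _2 or _b are one class to them, and where a whole thing is asked for, a point or a joint stands for the part that bears it (a point fixed in the world has none). Each returns a list of dicts, best first, with "conf" (0 to 1); they miss things now and then, are a little off and sometimes report something else, mostly with a low value. They report only what shows in the picture. A call takes as long as a camera call. They do not tell look-alikes from the thing itself.
- boxes_of(picture, label): "centre" ([x, y, z] in m, in world coordinates, good to about 4 mm: the middle of the surface that is visible of it).
- outline_of(picture, label): "pixels" (384x512 bool, what is visible of it).
- landmark_of(picture, label): "centre" ([x, y, z] in m, in world coordinates, good to about 4 mm: a listed point, or the origin of a listed thing).
The state is a dict: "time": time; "qpos": joint angles; "qd": joint speeds; "joint_torque": joint torques, N m; "tool_pos": TCP position; "orientation": TCP orientation; "contact_force": force on the tool from outside, world axes, zero at the start; "torque": the same for the moment, N m; "grip_width": finger opening in m.
Only numpy, scipy, OpenCV 4.12 (cv2) and the standard library are available. Lean on these libraries where they do the work, as an engineer would, in place of code of your own. Each camera call takes 0.05 s, during which the arm holds its last target. There are 200 camera calls.

## Working session

There is one attempt and no reset: what is moved stays moved. The work goes in short steps, Python scripts to look and compute and a tool call to move; the robot and the scene stay as the last step left them, time stands still between calls to the robot, and variables do not carry over. Pictures are saved under pics/ and viewed, about 8 in all and at most 12, crops included, and the job is handed in when it is done.

Besides the shell and the picture viewer there is one more tool, called after "Call:" by a JSON object that holds its "api" and its "payload". carry_out: Moves the arm, as the interface text tells. Its arguments: {"type":"object","properties":{"targets":{"type":"array"},"hand":{"type":"number"},"force":{"type":"number"}},"required":["targets"]}

```bash
mkdir -p pics; cat > h.py <<'E'
import numpy as np, cv2
from cell import bot, eyes, boxes_of, outline_of, landmark_of
np.set_printoptions(precision=4, suppress=True)
def save(f,name,crop=None,s=1):
    im=f["img"]
    if crop: x0,y0,x1,y1=crop; im=im[y0:y1,x0:x1]
    cv2.imwrite("pics/"+name,cv2.resize(im[:,:,::-1],None,fx=s,fy=s,interpolation=cv2.INTER_CUBIC))
def K(f):
    F=f["img"].shape[0]/2/np.tan(np.radians(f["fov_y"])/2)
    return np.array([[F,0,f["cx"]],[0,F,f["cy"]],[0,0,1]])
def proj(f,p):
    T=np.linalg.inv(np.array(f["world_from_camera"])); p=np.atleast_2d(p)
    c=p@T[:3,:3].T+T[:3,3]; c=c*[1,-1,-1]
    return cv2.projectPoints(c.reshape(-1,1,3),np.zeros(3),np.zeros(3),K(f),np.array(f["dist_coeffs"],float))[0].reshape(-1,2)
def onz(f,uv,z):
    T=np.array(f["world_from_camera"])
    u=cv2.undistortPoints(np.array(uv,float).reshape(-1,1,2),K(f),np.array(f["dist_coeffs"],float)).reshape(-1,2)
    d=np.c_[u[:,0],-u[:,1],-np.ones(len(u))]@T[:3,:3].T
    return T[:3,3]+d*((z-T[2,3])/d[:,2])[:,None]
E
python3 - <<'E'
from h import *
s=bot.sense(); print(s["time"],s["tool_pos"],s["orientation"],s["grip_width"],bot.hold_point_z)
for n in("top","side"):
    f=eyes.grab_frame(n); save(f,n+"0.png",s=1.5)
    print(n,np.array(f["world_from_camera"]))
    for l in("bowl","pot","beaker","stand","probe","chill_plate","dot","sauce","mustard","jar","shaker","pan","spatula"):
        for d in landmark_of(f,l):
            if d["conf"]>.25: print(l,round(d["conf"],2),np.array(d["centre"]),proj(f,d["centre"])[0])
E
```

```text
0.0 [0.2089 0.5085 0.2307] [[ 0.38    0.925  -0.0005]
 [ 0.925  -0.38   -0.001 ]
 [-0.0011 -0.     -1.    ]] 0.08544541504440951 0.0187
top [[ 0.0163  0.9966 -0.0804  0.4962]
 [-0.9998  0.015  -0.0158  0.0383]
 [-0.0145  0.0806  0.9966  1.4737]
 [ 0.      0.      0.      1.    ]]
bowl 0.95 [0.5396 0.028  0.017 ] [267.8571 209.1746]
pot 0.85 [ 0.6063  0.26   -0.0018] [200.2493 188.7328]
pot 0.71 [0.563  0.3724 0.0022] [166.9241 200.7997]
pot 0.67 [0.4496 0.3689 0.0044] [166.7388 234.2392]
pot 0.58 [ 0.7184  0.2396 -0.004 ] [207.1319 156.4329]
beaker 0.73 [0.4436 0.2668 0.0004] [196.8903 236.5385]
beaker 0.64 [ 0.4384 -0.298  -0.0014] [363.9346 240.7991]
stand 0.84 [ 0.443  -0.3    -0.0001] [364.6132 239.4533]
probe 0.42 [ 0.4385 -0.3041  0.1152] [374.4311 242.3945]
chill_plate 0.55 [0.7848 0.1416 0.0018] [235.8257 137.4442]
dot 0.73 [0.447  0.2654 0.0031] [197.2049 235.5622]
sauce 0.87 [ 0.6347 -0.2458  0.0043] [348.8382 182.5046]
mustard 0.73 [ 0.6699  0.3945 -0.0022] [161.8671 169.7309]
jar 0.6 [ 0.761   0.0002 -0.0017] [276.832  145.0122]
shaker 0.65 [0.7852 0.1412 0.0025] [235.930
[... 632 characters left out ...]
3683 182.1882]
stand 0.55 [ 0.4393 -0.3008  0.002 ] [214.0371 293.8594]
probe 0.56 [ 0.4398 -0.2971  0.1096] [211.9363 269.2371]
chill_plate 0.63 [0.5401 0.0164 0.0033] [241.3956 221.4103]
chill_plate 0.43 [0.4433 0.2632 0.0004] [213.93   181.6703]
dot 0.62 [0.4477 0.2648 0.0034] [214.9822 180.7784]
sauce 0.81 [ 0.6393 -0.2498 -0.0006] [277.3859 277.4704]
sauce 0.28 [ 0.447   0.2669 -0.001 ] [214.8672 181.3407]
mustard 0.8 [0.6704 0.3964 0.0009] [267.0904 159.9154]
mustard 0.49 [ 0.6372 -0.2512 -0.0018] [276.7655 278.1037]
shaker 0.49 [ 0.7878  0.1413 -0.0016] [303.9999 196.8495]
pan 0.97 [ 0.5085  0.5928 -0.0002] [227.6768 137.3459]
spatula 0.79 [ 0.5204 -0.5003  0.0132] [244.4886 348.0815]
```

View pics/top0.png

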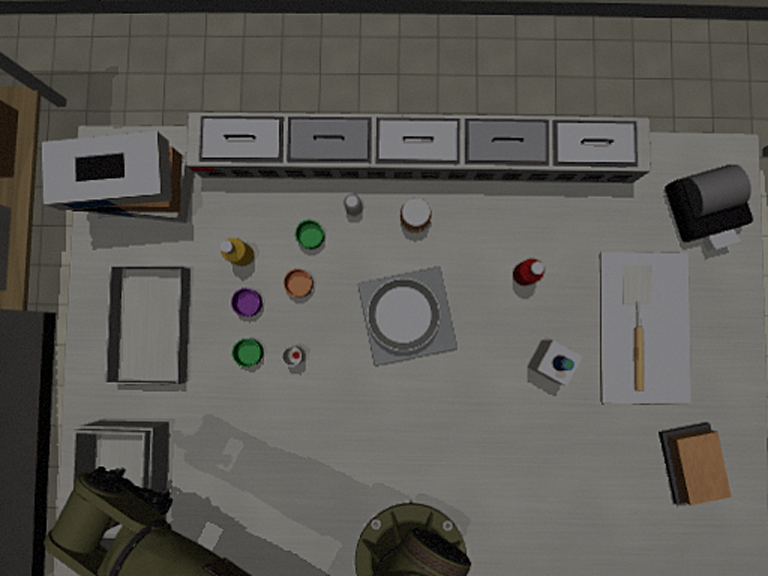

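```bash
python3 - <<'E'
import cv2,numpy as np
a=cv2.imread("pics/top0.png"); b=cv2.imread("pics/side0.png")
c=cv2.resize(a[200:400,210:370],None,fx=2.4,fy=2.4,interpolation=3)
d=cv2.resize(b[180:320,290:470],None,fx=2.4,fy=2.4,interpolation=3)
h=max(c.shape[0],d.shape[0]); o=np.zeros((h,c.shape[1]+d.shape[1],3),np.uint8)
o[:c.shape[0],:c.shape[1]]=c;o[:d.shape[0],c.shape[1]:]=d
o=cv2.resize(o,(798,int(h*798/o.shape[1])));cv2.imwrite("pics/crop0.png",o)
E
```

```text
(no output)
```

View pics/crop0.png

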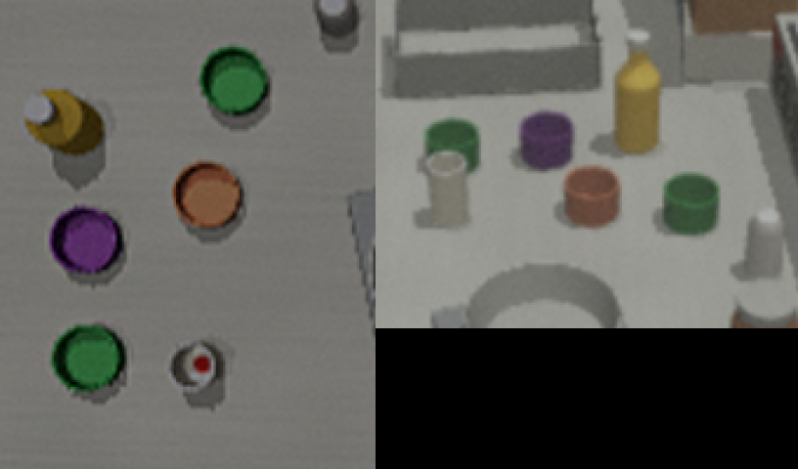

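Copper pot candidates (top view at native pixels): copper (200,189), green (207,156), purple (167,201), green (167,234). The copper one is meant: it is the only orange-brown pot in both views, and the crop confirms it. The beaker is at (197,236), with the red dot visible inside. The stand and probe are at (365,240), and the bowl is on the plate at (268,209).

```bash
cat >> h.py <<'E'
from scipy.optimize import least_squares
def rings(x,y,z0,prof):
    a=np.linspace(0,2*np.pi,48,endpoint=False)
    return np.vstack([np.c_[x+r*np.cos(a),y+r*np.sin(a),np.full(48,z0+z)] for z,r in prof])
P={"pot":[(0,.031),(.042,.032)],"beaker":[(0,.021),(.075,.022)],"bowl":[(0,.064),(.045,.08)]}
def fit(f,l,g,z0=0):
    "silhouette fit: match mask bbox+centroid"
    best=None
    for d in outline_of(f,l):
        m=d["pixels"]; v,u=np.nonzero(m)
        if len(u)<30: continue
        c=np.array([u.mean(),v.mean()])
        e=np.linalg.norm(c-proj(f,[g[0],g[1],z0+P[l][1][0]/2])[0])
        if best is None or e<best[0]: best=(e,m,d["conf"])
    if best is None or best[0]>15: return None
    v,u=np.nonzero(best[1]); ob=np.array([u.mean(),v.mean(),u.min()-.5,u.max()+.5,v.min()-.5,v.max()+.5])
    def mod(p):
        h=cv2.convexHull(proj(f,rings(p[0],p[1],z0,P[l])).astype(np.float32)).reshape(-1,2)
        M=cv2.moments(h); return np.array([M["m10"]/M["m00"],M["m01"]/M["m00"],*(h[:,0].min(),h[:,0].max(),h[:,1].min(),h[:,1].max())])
    r=least_squares(lambda p:(mod(p)-ob)*[2,2,1,1,1,1],g[:2],diff_step=1e-3)
    return r.x, r.fun
def shift(target,yaw=0):
    "world target TCP -> tool units from measured pose"
    s=bot.sense(); R=np.array(s["orientation"]); return R.T@(np.array(target)-s["tool_pos"])/.025
E
python3 - <<'E'
from h import *
for n in("top","side"):
    f=eyes.grab_frame(n)
    for l,g,z in(("pot",(.608,.259),0),("beaker",(.446,.264),0),("bowl",(.539,.026),.012)):
        print(n,l,fit(f,l,g,z))
print(bot.sense()["time"])
for t in((.608,.259,.10),(.608,.259,.03)): print(shift(t))
E
```

```text
top pot (array([0.6046, 0.2611]), array([-0.1246,  0.0705, -0.1328,  0.3882, -0.8699,  0.744 ]))
top beaker (array([0.4458, 0.2641]), array([-0.1002, -0.1063, -0.1733,  0.3882,  0.1906,  0.0275]))
top bowl (array([0.5393, 0.0252]), array([ 0.1695, -0.0395, -0.1942, -0.1447, -1.0038,  1.0654]))
side pot (array([0.6065, 0.2643]), array([ 0.0133,  0.1553, -0.0619,  0.0356, -0.0714, -0.2362]))
side beaker (array([0.4437, 0.2678]), array([ 0.2424,  0.0841, -0.2544, -0.2301,  0.0848, -0.2446]))
side bowl (array([0.5377, 0.0289]), array([-0.1536, -0.1194,  0.0386,  0.2666,  0.1369,  0.0903]))
1.8
[-3.175  18.5588  5.2511]
[-3.1749 18.5588  8.0511]
```

Call:
{"api": "carry_out", "payload": {"targets": [[-3.1,18.44,1,0],[-3.1,18.44,2,0],[-3.1,18.44,3,0],[-3.1,18.44,3,0],[-3.1,18.44,3,0]], "hand": 85}}

```text
time: 2.3
tool_pos: [0.4204, 0.3769, 0.1961]
orientation: [[0.38, 0.925, 0.0], [0.925, -0.38, 0.0], [0.0, 0.0, -1.0]]
contact_force: [0.8, 0.5, 0.5]
grip_width: 0.0853
```

```bash
python3 - <<'E'
from h import *
s=bot.sense(); print(s["time"],s["tool_pos"],s["orientation"],s["contact_force"],s["qpos"]); print(shift((.606,.262,.1)))
E
```

```text
2.3 [0.4204 0.3769 0.1961] [[ 0.3799  0.925   0.0003]
 [ 0.925  -0.3799  0.0003]
 [ 0.0004  0.0002 -1.    ]] [0.7743 0.4939 0.4883] [ 0.666   0.3622  1.5223  0.      1.2566 -0.5152]
[-1.4327  8.6112  3.8437]
```

Call:
{"api": "carry_out", "payload": {"targets": [[-1.4,8.6,1,0],[-1.4,8.6,2,0],[-1.4,8.6,3,0],[-1.4,8.6,3.4,0],[-1.4,8.6,3.4,0]]}}

```text
time: 2.8
tool_pos: [0.6061, 0.2621, 0.1094]
orientation: [[0.381, 0.924, -0.001], [0.924, -0.381, -0.0], [-0.001, -0.001, -1.0]]
contact_force: [0.8, 1.0, -0.5]
grip_width: 0.0853
```

```bash
python3 - <<'E'
from h import *
f=eyes.grab_frame("side"); save(f,"side1.png",(190,120,340,240),5)
print(bot.sense()["time"],bot.sense()["tool_pos"],bot.sense()["qpos"]); print(shift((.606,.262,.006)))
E
```

```text
2.85 [0.6077 0.2592 0.1059] [ 0.3481  0.6624  1.2909 -0.0009  1.1927 -0.8289]
[ 0.0906 -0.094   3.9959]
```

View pics/side1.png

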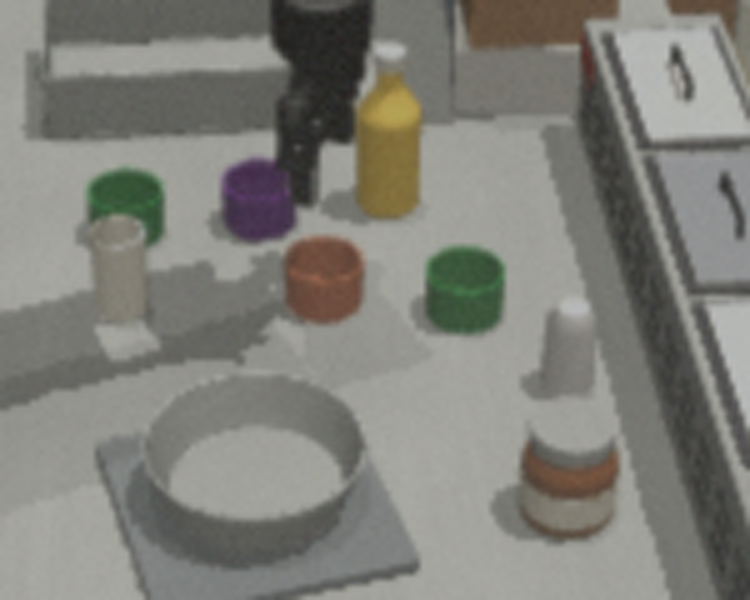

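The side view shows the fingers above the copper pot (crop (325,280)), with nothing else in the way. Next I descend.

Call:
{"api": "carry_out", "payload": {"targets": [[0.06,-0.06,0,0],[0.06,-0.06,1,0],[0.06,-0.06,2,0],[0.06,-0.06,3,0],[0.06,-0.06,4,0]]}}

```text
time: 3.35
tool_pos: [0.6032, 0.2673, 0.0115]
orientation: [[0.379, 0.925, 0.001], [0.925, -0.379, 0.001], [0.001, 0.001, -1.0]]
contact_force: [0.7, -0.3, -1.2]
grip_width: 0.0847
```

Call:
{"api": "carry_out", "payload": {"targets": [[0,0,0,0],[0,0,0,0],[0,0,0,0],[0,0,0,0],[0,0,0,0]], "hand": 40, "force": 30}}

```text
time: 3.85
tool_pos: [0.604, 0.2663, 0.0122]
orientation: [[0.38, 0.925, 0.001], [0.925, -0.38, 0.0], [0.001, 0.001, -1.0]]
contact_force: [0.1, -0.1, -2.5]
grip_width: 0.0641
```

```bash
python3 - <<'E'
from h import *
s=bot.sense();print(s["time"],s["tool_pos"],s["contact_force"],s["grip_width"])
f=eyes.grab_frame("top"); print(fit(f,"pot",(.606,.262)))
E
```

```text
3.85 [0.604  0.2663 0.0122] [ 0.1105 -0.0932 -2.5361] 0.06408467974366651
None
```

Call:
{"api": "carry_out", "payload": {"targets": [[0,0,-1,0],[0,0,-2.5,0],[0,0,-4,0],[-1.5,0.2,-4,0],[-3.5,0.4,-4,0]]}}

```text
time: 4.45
tool_pos: [0.5799, 0.1819, 0.1124]
orientation: [[0.378, 0.926, 0.003], [0.926, -0.378, 0.001], [0.002, 0.002, -1.0]]
contact_force: [1.4, -1.7, -3.0]
grip_width: 0.0634
```

```bash
python3 - <<'E'
from h import *
s=bot.sense();print(s["time"],s["tool_pos"],s["contact_force"],s["grip_width"]); print(shift((.5385,.0265,.11)))
E
```

```text
4.45 [0.5799 0.1819 0.1124] [ 1.4121 -1.7326 -3.0287] 0.06335817452660525
[-6.3813  0.8163  0.0881]
```

Call:
{"api": "carry_out", "payload": {"targets": [[-2,0.3,0,0],[-4,0.55,0,0],[-5.4,0.75,0,0],[-6.35,0.85,0,0],[-6.35,0.85,0,0]]}}

```text
time: 4.95
tool_pos: [0.5385, 0.0241, 0.1116]
orientation: [[0.383, 0.924, 0.0], [0.924, -0.383, -0.0], [-0.0, 0.0, -1.0]]
contact_force: [-0.9, 1.0, -1.8]
grip_width: 0.0634
```

Call:
{"api": "carry_out", "payload": {"targets": [[0,0,0,0],[0,0,0,0],[0,0,0,0]]}}

```text
time: 5.25
tool_pos: [0.5392, 0.0275, 0.1112]
orientation: [[0.379, 0.925, 0.0], [0.925, -0.379, 0.0], [0.0, 0.0, -1.0]]
contact_force: [-0.1, -0.5, -1.8]
grip_width: 0.0634
```

```bash
python3 - <<'E'
from h import *
s=bot.sense();print(s["time"],s["tool_pos"],s["contact_force"],s["grip_width"]); print(shift((.5385,.0265,.0292)))
f=eyes.grab_frame("side"); save(f,"side2.png",(180,120,330,260),4)
E
```

```text
5.25 [0.5392 0.0275 0.1112] [-0.0751 -0.451  -1.7978] 0.06336561312891137
[-0.0476 -0.0128  3.2797]
```

View pics/side2.png

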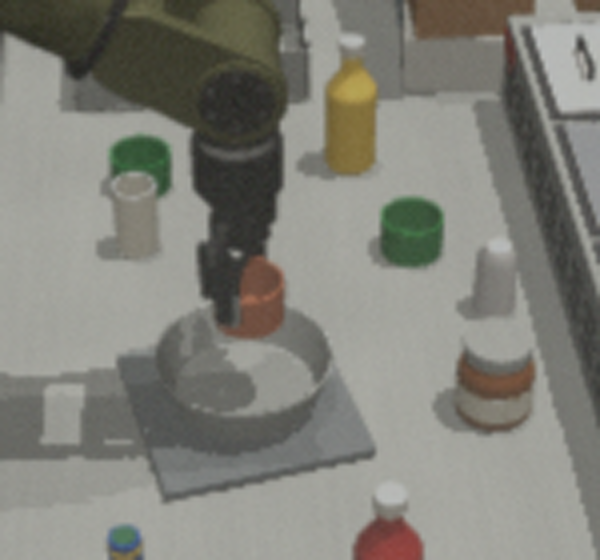

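The side view shows the pot upright in the fingers above the bowl (crop (255,295)). I lower it gently.

Call:
{"api": "carry_out", "payload": {"targets": [[0,0,1,0],[0,0,2,0],[0,0,2.6,0],[0,0,2.95,0],[0,0,3.1,0]]}}

```text
time: 5.8
tool_pos: [0.5389, 0.027, 0.0331]
orientation: [[0.38, 0.925, -0.001], [0.925, -0.38, 0.0], [-0.0, -0.001, -1.0]]
contact_force: [-0.3, 0.1, -1.8]
grip_width: 0.0635
```

Call:
{"api": "carry_out", "payload": {"targets": [[0,0,0.05,0],[0,0,0.1,0],[0,0,0.15,0],[0,0,0.15,0]]}}

```text
time: 6.2
tool_pos: [0.5392, 0.0266, 0.0303]
orientation: [[0.38, 0.925, 0.001], [0.925, -0.38, -0.0], [0.0, 0.0, -1.0]]
contact_force: [0.1, 0.7, -1.6]
grip_width: 0.0637
```

Call:
{"api": "carry_out", "payload": {"targets": [[0,0,0.05,0],[0,0,0.1,0],[0,0,0.1,0]]}}

```text
time: 6.5
tool_pos: [0.5394, 0.0267, 0.0285]
orientation: [[0.38, 0.925, 0.001], [0.925, -0.38, -0.0], [0.0, 0.001, -1.0]]
contact_force: [-5.8, 0.4, 12.5]
grip_width: 0.0637
```

Call:
{"api": "carry_out", "payload": {"targets": [[0,0,-0.04,0],[0,0,-0.04,0],[0,0,-0.04,0],[0,0,-0.04,0]], "hand": 76}}

```text
time: 6.9
tool_pos: [0.5391, 0.0267, 0.0284]
orientation: [[0.38, 0.925, -0.0], [0.925, -0.38, -0.0], [-0.0, -0.0, -1.0]]
contact_force: [0.2, 0.1, -0.3]
grip_width: 0.076
```

Call:
{"api": "carry_out", "payload": {"targets": [[0,0,-0.4,0],[0,0,-1.2,0],[0,0,-2.8,0],[0,0,-4.8,0],[1,0,-5.5,0]]}}

```text
time: 7.4
tool_pos: [0.5497, 0.0486, 0.1717]
orientation: [[0.382, 0.924, 0.007], [0.924, -0.382, -0.0], [0.002, 0.006, -1.0]]
contact_force: [0.3, -0.6, -0.1]
grip_width: 0.0759
```

```bash
python3 - <<'E'
from h import *
s=bot.sense();print(s["time"],s["tool_pos"],s["contact_force"],s["grip_width"]); print(shift((.445,.2655,.17)))
f=eyes.grab_frame("side")
for l,g,z in(("pot",(.539,.0266),.017),("bowl",(.539,.026),.012),("beaker",(.445,.265),0)):
        print(l,fit(f,l,g,z))
E
```

```text
7.4 [0.5497 0.0486 0.1717] [ 0.2857 -0.5687 -0.1276] 0.07586773203841199
[ 6.4189 -7.1851  0.0383]
pot (array([0.5432, 0.0271]), array([ 0.2693, -0.1236, -0.8127,  0.2784,  0.3528, -0.1161]))
bowl (array([0.5354, 0.0299]), array([ 0.501 ,  0.0287, -0.6034, -0.393 ,  0.0017, -0.0663]))
beaker (array([0.4423, 0.2676]), array([ 0.1192,  0.0015, -0.6283,  0.4074, -0.8692,  0.8038]))
```

Call:
{"api": "carry_out", "payload": {"targets": [[1.4,-1.5,0,0],[2.8,-3.1,0,0],[4.2,-4.7,0,0],[5.5,-6.1,0,0],[6.4,-7.2,0,0]], "hand": 72}}

```text
time: 8.1
tool_pos: [0.4411, 0.2673, 0.1649]
orientation: [[0.38, 0.925, -0.002], [0.925, -0.38, -0.001], [-0.002, -0.001, -1.0]]
contact_force: [0.9, -0.3, 1.4]
grip_width: 0.0719
```

Call:
{"api": "carry_out", "payload": {"targets": [[0,0,0.5,0],[0,0,1,0],[0,0,1.5,0],[0,0,1.5,0],[0,0,1.5,0]]}}

```text
time: 8.6
tool_pos: [0.4432, 0.2653, 0.1281]
orientation: [[0.381, 0.924, -0.001], [0.924, -0.381, -0.001], [-0.001, -0.001, -1.0]]
contact_force: [0.7, 0.4, 0.4]
grip_width: 0.0719
```

```bash
python3 - <<'E'
from h import *
s=bot.sense();print(s["time"],s["tool_pos"],s["contact_force"],s["grip_width"]); print(shift((.4445,.266,.042)))
f=eyes.grab_frame("top"); save(f,"top3.png",(150,150,320,290),4.6)
for l,g,z in(("pot",(.539,.0266),.017),("bowl",(.539,.026),.012)):
        print(l,fit(f,l,g,z))
E
```

```text
8.6 [0.4432 0.2653 0.1281] [0.7346 0.4014 0.3534] 0.07192949334838541
[0.0492 0.0377 3.4425]
pot (array([0.5423, 0.0235]), array([ 0.1509, -0.0111, -0.973 ,  0.6741, -0.316 ,  0.3354]))
bowl (array([0.5391, 0.0257]), array([ 0.3445, -0.0884, -0.3692, -0.3198, -0.9552,  1.1146]))
```

View pics/top3.png

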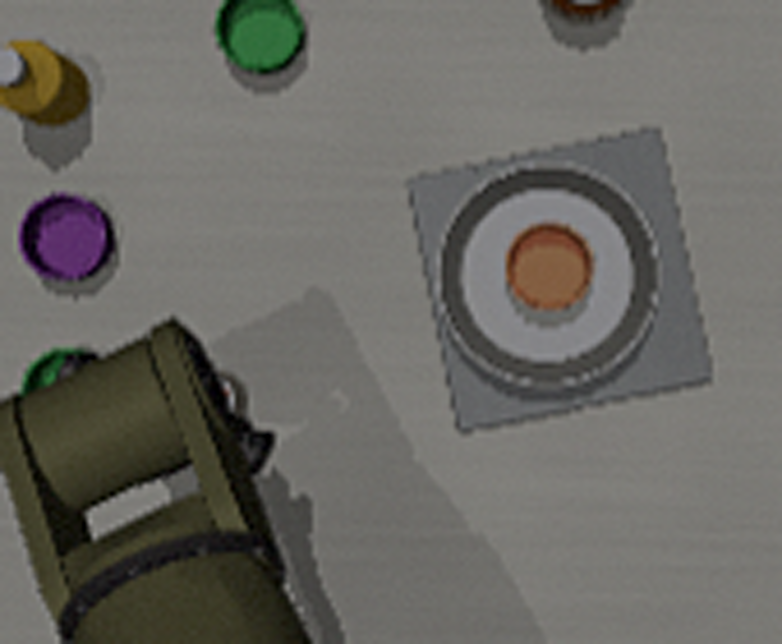

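The top view shows the pot standing in the middle of the bowl (crop (548,268)), and the fits put it at about (0.542, 0.0255). Next is the beaker.

Call:
{"api": "carry_out", "payload": {"targets": [[0.05,0.04,0.9,0],[0.05,0.04,1.8,0],[0.05,0.04,2.7,0],[0.05,0.04,3.4,0],[0.05,0.04,3.45,0]]}}

```text
time: 9.25
tool_pos: [0.4436, 0.2664, 0.0407]
orientation: [[0.38, 0.925, -0.002], [0.925, -0.38, -0.001], [-0.002, -0.002, -1.0]]
contact_force: [-0.0, 0.4, 0.1]
grip_width: 0.072
```

Call:
{"api": "carry_out", "payload": {"targets": [[0,0,0,0],[0,0,0,0],[0,0,0,0],[0,0,0,0],[0,0,0,0]], "hand": 30, "force": 30}}

```text
time: 9.75
tool_pos: [0.4449, 0.2672, 0.0435]
orientation: [[0.38, 0.925, 0.002], [0.925, -0.38, 0.001], [0.002, 0.001, -1.0]]
contact_force: [-0.8, -2.1, 6.9]
grip_width: 0.0433
```

Call:
{"api": "carry_out", "payload": {"targets": [[0,0,0,0],[0,0,-0.6,0],[0,0,-1.8,0],[0,0,-3.2,0],[0,0,-4,0]]}}

```text
time: 10.25
tool_pos: [0.4448, 0.2673, 0.1452]
orientation: [[0.38, 0.925, 0.003], [0.925, -0.38, 0.002], [0.003, 0.002, -1.0]]
contact_force: [1.3, 0.2, -1.5]
grip_width: 0.0438
```

```bash
python3 - <<'E'
from h import *
s=bot.sense();print(s["time"],s["tool_pos"],s["contact_force"],s["grip_width"]); print(shift((.5423,.0255,.142)))
E
```

```text
10.25 [0.4448 0.2673 0.1452] [ 1.2838  0.2246 -1.4936] 0.043810551906241675
[-7.466   7.2801  0.1256]
```

Call:
{"api": "carry_out", "payload": {"targets": [[-1.4,1.3,0,0],[-3,2.9,0,0],[-4.6,4.5,0,0],[-6.2,6,0,0],[-7.2,7,0,0]]}}

```text
time: 10.75
tool_pos: [0.5369, 0.035, 0.1428]
orientation: [[0.38, 0.925, 0.001], [0.925, -0.38, 0.0], [0.0, 0.001, -1.0]]
contact_force: [0.3, 0.7, -0.6]
grip_width: 0.0433
```

Call:
{"api": "carry_out", "payload": {"targets": [[-0.27,0.28,0,0],[-0.27,0.28,0,0],[-0.27,0.28,0,0],[-0.27,0.28,0,0]]}}

```text
time: 11.15
tool_pos: [0.54, 0.0295, 0.1424]
orientation: [[0.378, 0.926, -0.0], [0.926, -0.378, 0.0], [0.0, -0.0, -1.0]]
contact_force: [-0.1, 0.2, -1.7]
grip_width: 0.0431
```

```bash
python3 - <<'E'
from h import *
s=bot.sense();print(s["time"],s["tool_pos"],s["contact_force"],s["grip_width"]); t=s["tool_pos"];print(shift((.5423,.0255,.142)))
f=eyes.grab_frame("side"); save(f,"side4.png",(190,140,310,250),5)
print("beaker",fit(f,"beaker",t,t[2]-.0435),"pot",fit(f,"pot",(.5423,.0255),.017))
for d in landmark_of(f,"beaker"): print(d["conf"],d["centre"])
E
```

```text
11.15 [0.54   0.0295 0.1424] [-0.0518  0.1678 -1.6877] 0.04314173660232882
[-0.1141  0.1451  0.0144]
beaker (array([0.543 , 0.0239]), array([-1.0093, -1.5464,  0.9828,  1.0367,  1.0557,  2.0055])) pot (array([0.5438, 0.0274]), array([ 0.0895, -0.0641, -0.6329,  0.4553,  0.2956, -0.1773]))
0.67 [0.5402, 0.0225, 0.1005]
0.53 [0.5398, 0.0281, 0.1025]
0.21 [0.5374, 0.0192, 0.0022]
```

View pics/side4.png

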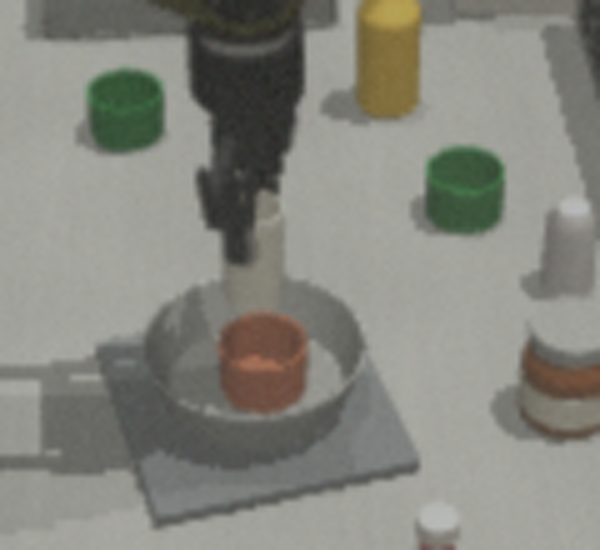

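The beaker hangs upright in the fingers (crop (254,290)) above the pot, whose rim centre is at (263,335). I compare their x from those pixel columns.

```bash
python3 - <<'E'
from h import *
f=eyes.grab_frame("side")
print(proj(f,[(.5423,.0255,.038),(.540,.0295,.110),(.540,.0295,.142)]))
im=f["img"].astype(int); R=(im[:,:,0]-im[:,:,2])
for v in (205,210,215): print("pot",v,np.nonzero(R[v,225:260]>25)[0][[0,-1]]+225)
for v in (188,192,196,199): print(v,im[v,230:252].sum(1)//3)
s=bot.sense();print(s["time"],s["tool_pos"])
E
```

```text
[[241.6548 212.4571]
 [240.4714 196.1452]
 [240.2504 188.9169]]
pot 205 [235 250]
pot 210 [234 251]
pot 215 [234 250]
188 [157 157 157 154 114  70  56  55  60  80  92 107 124 129 128 127 125 154
 157 159 157 157]
192 [159 160 157 155 129  88  68  65  63  83 103 124 130 128 126 124 129 153
 158 157 158 157]
196 [163 151 133 133 121 114 117 120 123 124 126 127 128 128 125 127 118 120
 123 127 127 132]
199 [118 126 125 127 125 114 117 121 125 125 124 129 129 127 127 123 115 116
 116 118 114 114]
11.4 [0.5403 0.0288 0.1423]
```

Call:
{"api": "carry_out", "payload": {"targets": [[-0.07,0.18,0.5,0],[-0.07,0.18,0.9,0],[-0.07,0.18,1.3,0],[-0.07,0.18,1.3,0],[-0.07,0.18,1.3,0]]}}

```text
time: 11.9
tool_pos: [0.5438, 0.0248, 0.1094]
orientation: [[0.38, 0.925, -0.001], [0.925, -0.38, 0.0], [-0.0, -0.001, -1.0]]
contact_force: [-0.3, -0.2, -0.4]
grip_width: 0.0434
```

```bash
python3 - <<'E'
from h import *
s=bot.sense();print(s["time"],s["tool_pos"],s["contact_force"]); print(shift((.5437,.0255,.0645)))
f=eyes.grab_frame("side"); save(f,"side5.png",(215,165,270,225),10)
E
```

```text
11.9 [0.5438 0.0248 0.1094] [-0.3155 -0.1977 -0.4428]
[ 0.0252 -0.0133  1.7954]
```

View pics/side5.png

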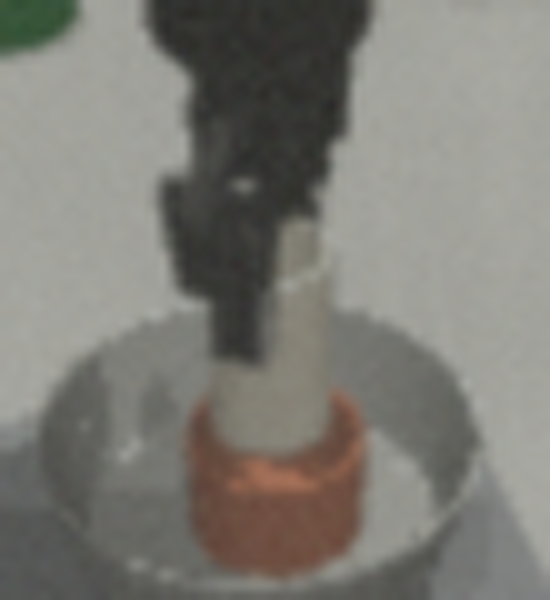

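The beaker's foot (crop centre x 272) sits over the pot's mouth (centre x 277), less than 2 mm off centre. I lower it into the pot.

Call:
{"api": "carry_out", "payload": {"targets": [[0.02,0.05,0.4,0],[0.02,0.05,0.8,0],[0.02,0.05,1.2,0],[0.02,0.05,1.5,0],[0.02,0.05,1.6,0]]}}

```text
time: 12.45
tool_pos: [0.5448, 0.0248, 0.0685]
orientation: [[0.38, 0.925, -0.002], [0.925, -0.38, 0.0], [-0.001, -0.002, -1.0]]
contact_force: [0.1, -0.8, -0.7]
grip_width: 0.0436
```

Call:
{"api": "carry_out", "payload": {"targets": [[0,0,0.05,0],[0,0,0.1,0],[0,0,0.15,0],[0,0,0.15,0]]}}

```text
time: 12.85
tool_pos: [0.5453, 0.0248, 0.0661]
orientation: [[0.38, 0.925, 0.0], [0.925, -0.38, -0.0], [0.0, 0.0, -1.0]]
contact_force: [0.1, -0.3, -1.1]
grip_width: 0.0436
```

Call:
{"api": "carry_out", "payload": {"targets": [[0,0,0.04,0],[0,0,0.08,0],[0,0,0.08,0]]}}

```text
time: 13.15
tool_pos: [0.5456, 0.0246, 0.0646]
orientation: [[0.38, 0.925, 0.001], [0.925, -0.38, -0.0], [0.0, 0.001, -1.0]]
contact_force: [-0.6, 0.3, 4.5]
grip_width: 0.0434
```

Call:
{"api": "carry_out", "payload": {"targets": [[0,0,0,0],[0,0,0,0],[0,0,0,0],[0,0,0,0]], "hand": 64}}

```text
time: 13.55
tool_pos: [0.5452, 0.0248, 0.0639]
orientation: [[0.38, 0.925, -0.0], [0.925, -0.38, 0.0], [-0.0, -0.0, -1.0]]
contact_force: [0.2, -0.4, 0.7]
grip_width: 0.0637
```

Call:
{"api": "carry_out", "payload": {"targets": [[0,0,-0.5,0],[0,0,-1.5,0],[0,0,-3.5,0],[0,0,-5.5,0],[0,0,-7,0]]}}

```text
time: 14.05
tool_pos: [0.5454, 0.0248, 0.2433]
orientation: [[0.38, 0.925, 0.003], [0.925, -0.38, -0.0], [0.001, 0.003, -1.0]]
contact_force: [0.3, 1.7, -0.0]
grip_width: 0.0639
```

```bash
python3 - <<'E'
from h import *
s=bot.sense();print(s["time"],s["tool_pos"],s["contact_force"],s["grip_width"]); print(shift((.44,-.3,.25)))
f=eyes.grab_frame("side")
for l,z in (("beaker",.021),("pot",.017),("bowl",.012)): print(l,fit(f,l,(.5437,.0255),z))
for l in("stand","probe"):
  for d in landmark_of(f,l): print(l,d["conf"],d["centre"])
E
```

```text
14.05 [0.5454 0.0248 0.2433] [ 0.2516  1.7144 -0.0063] 0.06393045437711432
[-13.6184   1.0394  -0.2806]
beaker (array([0.5465, 0.0417]), array([ 0.2824, -0.0086,  0.458 , -1.016 , -3.5023,  3.3575]))
pot (array([0.5418, 0.0097]), array([-0.1361, -0.9359,  0.0121,  0.2574, -0.4855,  2.2638]))
bowl (array([0.5373, 0.0284]), array([ 0.4408, -0.2463, -1.0583,  0.1812,  0.2268,  0.194 ]))
stand 0.76 [0.4384, -0.3017, 0.0012]
stand 0.56 [0.4393, -0.2978, 0.1073]
probe 0.56 [0.441, -0.2969, 0.1086]
```

Call:
{"api": "carry_out", "payload": {"targets": [[-1.7,0.1,-0.6,0],[-3.6,0.3,-0.8,0],[-5.5,0.4,-0.8,0],[-7.4,0.6,-0.8,0],[-9.3,0.7,-0.8,0]], "hand": 66}}

```text
time: 14.85
tool_pos: [0.4719, -0.1985, 0.2579]
orientation: [[0.38, 0.925, -0.002], [0.925, -0.38, 0.001], [0.0, -0.002, -1.0]]
contact_force: [0.6, 0.1, 0.2]
grip_width: 0.066
```

Call:
{"api": "carry_out", "payload": {"targets": [[-1.6,0.1,0,0],[-3,0.2,0,0],[-4.1,0.3,0,0],[-4.3,0.34,0,0],[-4.3,0.34,0,0]]}}

```text
time: 15.35
tool_pos: [0.4397, -0.2998, 0.2579]
orientation: [[0.381, 0.924, -0.002], [0.924, -0.381, 0.001], [0.001, -0.002, -1.0]]
contact_force: [0.5, 0.1, 0.3]
grip_width: 0.066
```

```bash
python3 - <<'E'
from h import *
s=bot.sense();print(s["time"],s["tool_pos"],s["contact_force"],s["grip_width"],s["qpos"]); print(shift((.44,-.3,.128)))
P["probe"]=[(0.006,.017),(.006,.017),(.068,.012)]
f=eyes.grab_frame("side"); save(f,"side6.png",(180,190,300,320),4.6)
for d in landmark_of(f,"probe"): print(d["conf"],d["centre"])
P["probe"]=[(0,.017),(.068,.012)]
print(fit(f,"probe",(.44,-.3),.11))
f=eyes.grab_frame("top"); 
P["pot"]=[(0,.031),(.042,.032)]
for l,z in (("beaker",.021),("pot",.017),("bowl",.012)): print(l,fit(f,l,(.5437,.0255),z))
for d in landmark_of(f,"dot"): print(d["conf"],d["centre"])
for d in outline_of(f,"dot"):
  v,u=np.nonzero(d["pixels"]); print(d["conf"],len(u))
im=f["img"].astype(int); m=(im[:,:,0]>90)&(im[:,:,0]>1.8*im[:,:,1])&(im[:,:,0]>1.8*im[:,:,2]); m[:,:240]=0;m[:,295:]=0;m[:185]=0;m[235:]=0
v,u=np.nonzero(m); print(len(u)); c=[u.mean(),v.mean()] if len(u) else None
if c: print(c,onz(f,[c],.025))
save(f,"top6.png",(235,175,305,245),8)
E
```

```text
15.35 [ 0.4397 -0.2998  0.2579] [0.5355 0.0829 0.2842] 0.06596761375334965 [-0.6673  0.2414  1.5326  0.0001  1.3696 -1.847 ]
[-0.0071  0.0226  5.196 ]
0.76 [0.4409, -0.2975, 0.1069]
(array([ 0.4394, -0.3006]), array([-0.2815, -0.1159,  0.4004,  0.1708,  0.1758,  0.0607]))
beaker (array([0.5432, 0.023 ]), array([-0.1413,  0.1156,  0.2054,  0.0743, -0.1036, -0.1293]))
pot None
bowl (array([0.5446, 0.0207]), array([  0.2583,  -0.1658, -18.802 ,  18.2374, -18.592 ,  18.4523]))
0.6 [0.5525, 0.0234, 0.0228]
0.5 134
40
[np.float64(269.475), np.float64(210.825)] [[0.5339 0.0226 0.025 ]]
```

View pics/side6.png

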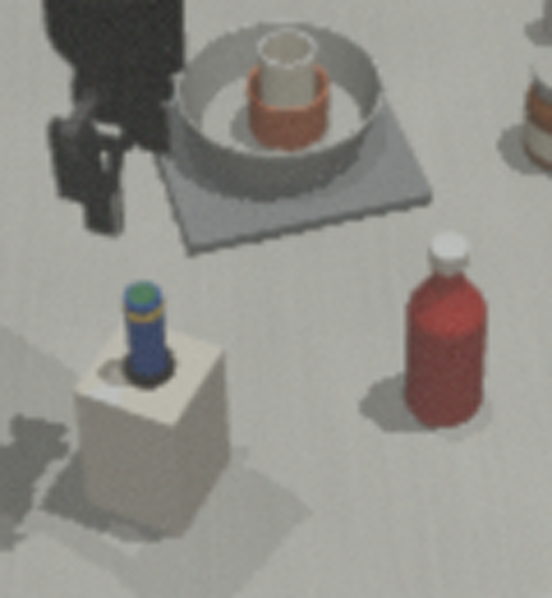

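View pics/top6.png

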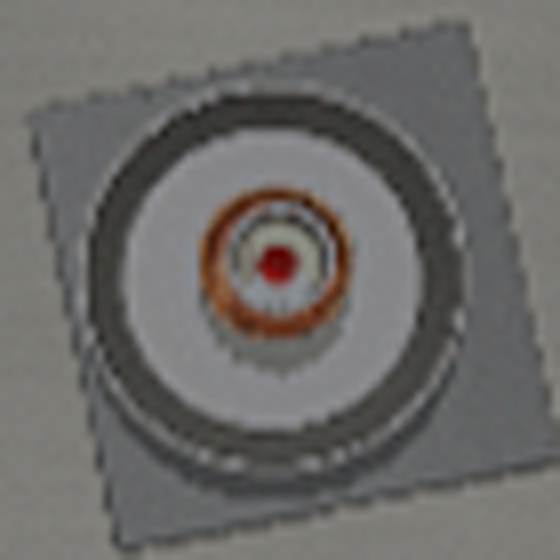

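The side view shows the nest standing, with the beaker in the pot in the bowl (crop (288,75)). The probe is upright in its stand at (148,330), with the gripper above it. In the top view the red dot (277,264) sits in the middle of the beaker. I descend on the handle.

Call:
{"api": "carry_out", "payload": {"targets": [[0,0,1.3,0],[0,0,2.6,0],[0,0,3.9,0],[0,0,4.9,0],[0,0,5.2,0]]}}

```text
time: 16.3
tool_pos: [0.4393, -0.2988, 0.1266]
orientation: [[0.38, 0.925, -0.003], [0.925, -0.38, 0.002], [0.001, -0.004, -1.0]]
contact_force: [0.1, 0.6, 0.2]
grip_width: 0.0662
```

Call:
{"api": "carry_out", "payload": {"targets": [[0,0,0,0],[0,0,0,0],[0,0,0,0],[0,0,0,0],[0,0,0,0]], "hand": 12, "force": 40}}

```text
time: 16.8
tool_pos: [0.4407, -0.3, 0.1305]
orientation: [[0.38, 0.925, 0.002], [0.925, -0.38, -0.002], [-0.001, 0.003, -1.0]]
contact_force: [-0.5, -0.9, 6.7]
grip_width: 0.0231
```

Call:
{"api": "carry_out", "payload": {"targets": [[0,0,0,0],[0,0,0,0],[0,0,0,0]]}}

```text
time: 17.1
tool_pos: [0.4407, -0.3, 0.1305]
orientation: [[0.38, 0.925, 0.002], [0.925, -0.38, -0.002], [-0.001, 0.003, -1.0]]
contact_force: [-0.5, 0.7, 7.0]
grip_width: 0.0231
```

Call:
{"api": "carry_out", "payload": {"targets": [[0,0,-0.5,0],[0,0,-1.5,0],[0,0,-2.8,0],[0,0,-4.2,0],[0,0,-5,0]]}}

```text
time: 17.6
tool_pos: [0.4404, -0.2998, 0.2579]
orientation: [[0.38, 0.925, 0.003], [0.925, -0.38, -0.002], [-0.001, 0.004, -1.0]]
contact_force: [0.1, -0.2, -1.4]
grip_width: 0.0228
```

Call:
{"api": "carry_out", "payload": {"targets": [[0,0,0,0],[0,0,0,0],[0,0,0,0]]}}

```text
time: 17.9
tool_pos: [0.4397, -0.2993, 0.2529]
orientation: [[0.38, 0.925, -0.002], [0.925, -0.38, 0.001], [0.001, -0.002, -1.0]]
contact_force: [-0.1, 0.5, -0.9]
grip_width: 0.0229
```

```bash
python3 - <<'E'
from h import *
s=bot.sense();print(s["time"],s["tool_pos"],s["contact_force"],s["grip_width"]); print(shift((.5442,.024,.255)))
f=eyes.grab_frame("side"); save(f,"side7.png",(180,190,260,310),5)
for l in("probe","tip_end"):
  for d in landmark_of(f,l): print(l,d["conf"],d["centre"])
E
```

```text
17.9 [ 0.4397 -0.2993  0.2529] [-0.0503  0.4868 -0.8979] 0.022892182897787015
[13.5509 -1.0502 -0.0756]
tip_end 0.44 [0.6711, 0.3958, 0.0025]
tip_end 0.4 [0.4375, -0.3023, 0.1372]
tip_end 0.25 [0.5448, 0.0235, 0.0224]
```

View pics/side7.png

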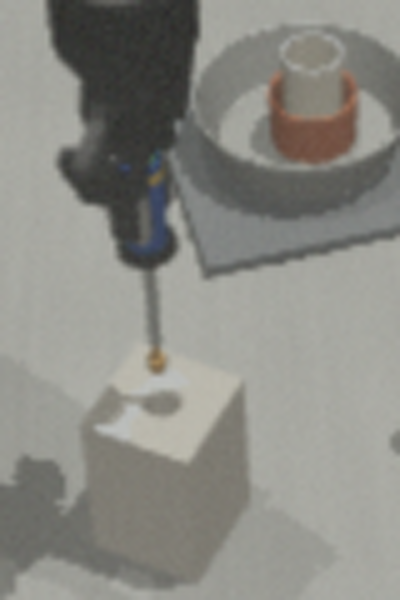

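The probe is clear of the stand, with its brass tip at crop (157,362), and it hangs nearly vertical. I carry it to the nest.

Call:
{"api": "carry_out", "payload": {"targets": [[1,-0.1,-0.2,0],[2.6,-0.2,-0.2,0],[4.3,-0.35,-0.2,0],[6,-0.5,-0.2,0],[7.7,-0.6,-0.2,0]]}}

```text
time: 18.55
tool_pos: [0.4995, -0.1142, 0.2586]
orientation: [[0.38, 0.925, -0.001], [0.925, -0.38, 0.0], [-0.0, -0.001, -1.0]]
contact_force: [0.2, -1.0, -1.4]
grip_width: 0.0227
```

Call:
{"api": "carry_out", "payload": {"targets": [[1.6,-0.1,0,0],[3.2,-0.25,0,0],[4.6,-0.35,0,0],[5.5,-0.42,0,0],[5.8,-0.45,0,0]]}}

```text
time: 19.05
tool_pos: [0.5443, 0.0245, 0.2583]
orientation: [[0.378, 0.926, -0.001], [0.926, -0.378, 0.0], [-0.0, -0.001, -1.0]]
contact_force: [-0.4, -0.1, -0.9]
grip_width: 0.023
```

Call:
{"api": "carry_out", "payload": {"targets": [[0,0,0,0],[0,0,0,0],[0,0,0,0]]}}

```text
time: 19.35
tool_pos: [0.5439, 0.0215, 0.259]
orientation: [[0.381, 0.924, -0.0], [0.924, -0.381, -0.0], [-0.0, -0.0, -1.0]]
contact_force: [0.2, -0.1, -1.4]
grip_width: 0.023
```

```bash
python3 - <<'E'
from h import *
s=bot.sense();print(s["time"],s["tool_pos"],s["contact_force"],s["grip_width"]); t=np.array(s["tool_pos"]);print(shift((.5442,.024,.26)))
f=eyes.grab_frame("side"); save(f,"side8.png",(205,130,285,220),6)
for d in landmark_of(f,"tip_end"): print(d["conf"],d["centre"])
print(proj(f,[t-[0,0,.02],t-[0,0,.1165],(.5442,.024,.096),(.5442,.024,.025)]))
print(fit(f,"beaker",(.544,.024),.021))
E
```

```text
19.35 [0.5439 0.0215 0.259 ] [ 0.1963 -0.1329 -1.3616] 0.023043372599567128
[ 0.096  -0.0263 -0.0419]
0.26 [0.5474, 0.024, 0.0163]
[[240.8582 167.187 ]
 [241.5107 190.2041]
 [241.8565 200.1948]
 [242.2886 215.4335]]
None
```

View pics/side8.png

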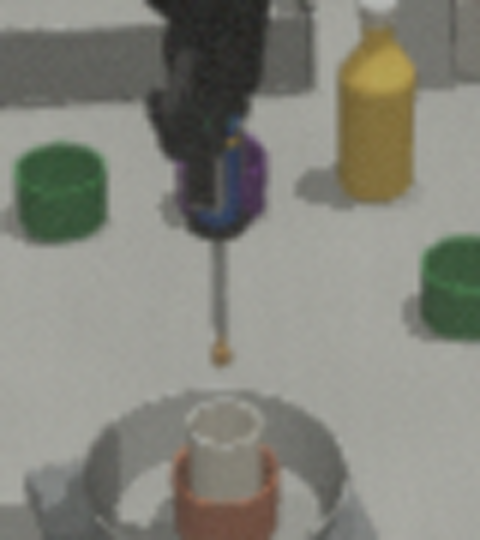

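The brass tip shows at crop (221,355) and the beaker mouth at (226,425), so they line up to within 2 mm. I lower it in.

Call:
{"api": "carry_out", "payload": {"targets": [[0.07,0.02,0.4,0],[0.07,0.02,0.8,0],[0.07,0.02,1.2,0],[0.07,0.02,1.6,0],[0.07,0.02,1.6,0]]}}

```text
time: 20.0
tool_pos: [0.5446, 0.024, 0.2171]
orientation: [[0.38, 0.925, -0.003], [0.925, -0.38, 0.0], [-0.001, -0.003, -1.0]]
contact_force: [0.7, -0.7, -0.6]
grip_width: 0.0229
```

```bash
python3 - <<'E'
from h import *
s=bot.sense();print(s["time"],s["tool_pos"],s["contact_force"],s["grip_width"]); print(shift((.545,.023,.1465)))
E
```

```text
20.0 [0.5446 0.024  0.2171] [ 0.7441 -0.6798 -0.6215] 0.022854760009272303
[-0.0283  0.037   2.8235]
```

Call:
{"api": "carry_out", "payload": {"targets": [[-0.02,0.03,0.5,0],[-0.02,0.03,1,0],[-0.02,0.03,1.5,0],[-0.02,0.03,2,0],[-0.02,0.03,2.3,0]]}}

```text
time: 20.5
tool_pos: [0.5453, 0.0232, 0.1598]
orientation: [[0.38, 0.925, -0.002], [0.925, -0.38, 0.0], [-0.001, -0.002, -1.0]]
contact_force: [0.2, 0.3, -1.2]
grip_width: 0.023
```

Call:
{"api": "carry_out", "payload": {"targets": [[0,0,0.15,0],[0,0,0.3,0],[0,0,0.45,0],[0,0,0.5,0],[0,0,0.5,0]]}}

```text
time: 21.0
tool_pos: [0.5457, 0.0233, 0.149]
orientation: [[0.38, 0.925, 0.0], [0.925, -0.38, 0.0], [0.0, 0.0, -1.0]]
contact_force: [-0.3, -0.5, -1.1]
grip_width: 0.023
```

```bash
python3 - <<'E'
from h import *
for i in range(3):
  f=eyes.grab_frame("side"); s=bot.sense();print(s["time"],s["tool_pos"],s["contact_force"])
save(f,"side9.png",(215,150,270,225),8)
t=np.array(s["tool_pos"]); print(proj(f,[t-[0,0,.0205]]))
E
```

```text
21.05 [0.5458 0.0233 0.1491] [ 0.7837  0.3506 -0.6779]
21.1 [0.5458 0.0233 0.1492] [ 0.128   0.6362 -0.5273]
21.15 [0.5458 0.0232 0.1492] [ 0.2698 -1.1926 -0.3535]
[[242.1337 192.9852]]
```

View pics/side9.png

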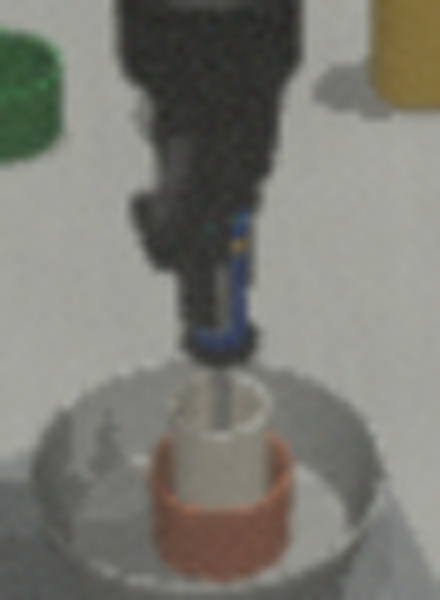

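The stem (crop x 222) is centred in the beaker mouth (x 220). I creep down to contact.

Call:
{"api": "carry_out", "payload": {"targets": [[0,0,0.06,0],[0,0,0.12,0],[0,0,0.18,0],[0,0,0.2,0],[0,0,0.2,0]]}}

```text
time: 21.65
tool_pos: [0.5457, 0.0232, 0.1439]
orientation: [[0.38, 0.925, -0.0], [0.925, -0.38, 0.0], [-0.0, -0.0, -1.0]]
contact_force: [0.0, 0.5, -1.0]
grip_width: 0.0231
```

```bash
cat > force.py <<'E'
from h import *
F=[];Z=[]
for i in range(10):
  eyes.grab_frame("side"); s=bot.sense(); F.append(s["contact_force"]); Z.append(s["tool_pos"])
print(s["time"],np.mean(Z,0),np.mean(F,0),np.std(F,0)/3)
E
python3 force.py
```

```text
22.15 [0.5457 0.0232 0.144 ] [ 0.1062  0.234  -1.0571] [0.1823 0.1809 0.1833]
```

Call:
{"api": "carry_out", "payload": {"targets": [[0,0,0.06,0],[0,0,0.12,0],[0,0,0.16,0],[0,0,0.16,0],[0,0,0.16,0]]}}

```text
time: 22.65
tool_pos: [0.5458, 0.0232, 0.14]
orientation: [[0.38, 0.925, 0.0], [0.925, -0.38, -0.0], [0.0, 0.0, -1.0]]
contact_force: [0.9, -0.2, 0.5]
grip_width: 0.0231
```

```bash
python3 force.py
```

```text
23.15 [0.5457 0.0232 0.14  ] [ 0.0582 -0.0925  0.5291] [0.1683 0.1649 0.1682]
```

Call:
{"api": "carry_out", "payload": {"targets": [[0,0,0.05,0],[0,0,0.1,0],[0,0,0.14,0],[0,0,0.14,0],[0,0,0.14,0]]}}

```text
time: 23.65
tool_pos: [0.5457, 0.0232, 0.1365]
orientation: [[0.38, 0.925, -0.0], [0.925, -0.38, 0.0], [-0.0, -0.0, -1.0]]
contact_force: [-1.0, 0.3, 0.7]
grip_width: 0.0229
```

```bash
python3 force.py
```

```text
24.15 [0.5457 0.0232 0.1365] [-0.1205 -0.0787  1.1968] [0.1724 0.1666 0.1019]
```

Call:
{"api": "carry_out", "payload": {"targets": [[0,0,0.025,0],[0,0,0.025,0],[0,0,0.025,0],[0,0,0.025,0],[0,0,0.025,0]]}}

```text
time: 24.65
tool_pos: [0.5457, 0.0233, 0.1359]
orientation: [[0.38, 0.925, 0.0], [0.925, -0.38, 0.0], [0.0, 0.0, -1.0]]
contact_force: [-0.8, 0.0, 1.2]
grip_width: 0.0232
```

```bash
python3 force.py; python3 - <<'E'
from h import *
f=eyes.grab_frame("side"); save(f,"side10.png",(160,110,340,310),3)
for l,z in (("beaker",.021),("pot",.017),("bowl",.012)): print(l,fit(f,l,(.5437,.0255),z))
E
```

```text
25.15 [0.5457 0.0232 0.1358] [-0.2613 -0.1017  1.5914] [0.09   0.1429 0.1755]
beaker (array([0.5459, 0.0375]), array([ 0.3735, -0.2927,  0.355 , -1.0932, -3.753 ,  4.1485]))
pot (array([0.5434, 0.0103]), array([-0.0833, -0.8537, -0.5374,  0.702 , -1.6094,  3.1316]))
bowl (array([0.5374, 0.0193]), array([ 0.2871, -1.0153, -1.006 ,  0.433 , -0.2129,  1.9965]))
```

```bash
python3 -c "
from h import *
print(bot.hand_in()); s=bot.sense(); print(s['time'],s['tool_pos'],s['grip_width'])"
```

```text
the job is handed in; nothing more can be done
None
the job is handed in; nothing more can be done
```

I built the nest in the order asked and handed the job in at about 25 s, with the probe still held upright in the beaker. The copper pot went into the steel bowl and was released, then the white beaker went into the pot. The thermometer was then lifted from its stand and lowered onto the red dot.

**Tip depth:** the contact force had risen about 2.6 N over the free-hanging reading (2.5 N is half way). The geometry gives about 5.7–6.5 mm of the 12 mm stroke, so the tip is about half way in.

**Position on the dot:** the last view, just before contact, showed the stem centred in the beaker mouth to within about 2 mm. Seen from above, the dot was in the middle of the beaker. The tip on the dot itself was not visible.

**Checks that failed or disagreed:**
- **Final picture:** it could not be viewed because the picture limit was reached.
- **Silhouette fits:** the last side-view fits for the beaker and pot disagreed with the other measurements by 12–15 mm in y, and the bowl by about 6 mm. I put this down to each partly hiding the next. An earlier top-view fit of the beaker, and the pictures, were consistent.
- **Bystanders:** nothing in the pictures or forces suggested that anything was knocked, but I did not measure the bystanders again at the end.

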